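# Set the locating pins of a drilling fixture

## Task

Set the green drilling fixture: with the fingertips, lightly press its steel pins down until each head sits home on its rubber washer, first the pin with the round disc head, then the square one, then the narrow bar, each home before you press the next. Leave the pin with the small ball head up, never pull a pin up or shove one hard, and leave all the loose parts and tools where they are, neither lifted nor knocked over.

Things in the scene. Friction and masses are not known exactly. Their poses are not given: they have to be found in the camera images.
- fixture: Drilling fixture: a green cast plate, 190 mm (x) x 280 mm (y) x 30 mm high, fast on the bench. Origin: centre of its underside, z up. On its top, one near each corner in an order that changes, stand four plain steel sliding pins in dark steel guides; loose parts stand between them.
- round_pin_guide: Fixed guide of the round pin: foot 46 mm across and 5 mm high, above it a collar 28 mm across whose top is 14 mm above the origin, with a black rubber washer 24 mm across and 2 mm thick on it. Origin: centre of its underside, on the plate's top; z up, x and y along the plate's. The rules count the force on guide and pin together.
- round_pin (a joint): How far the round pin is pushed down in its collar, m. It starts up, at 0 to 0.0015; at 0.008 (home) its stop, the head meets the collar's washer; pressed on, collar and pin sink together on a spring (6 N, plus 4 N per mm, at most 5 mm, not counted here) and rise again. Negative means pulled up out of the guide. Steady resistance 4 N; it stays where it is left.
- round_pin_top (a point): Centre of the top of the round pin's head, moving with the pin; 32 mm above the plate's top (62 mm above the bench) at joint value 0. The head is a round flat disc, 40 mm across and 8 mm thick, plain steel like the others.
- square_pin_guide: Fixed guide of the square pin: foot 46 mm across and 5 mm high, above it a collar 28 mm across whose top is 14 mm above the origin, with a black rubber washer 24 mm across and 2 mm thick on it. Origin: centre of its underside, on the plate's top; z up, x and y along the plate's. The rules count the force on guide and pin together.
- square_pin (a joint): How far the square pin is pushed down in its collar, m. It starts up, at 0 to 0.0015; at 0.008 (home) its stop, the head meets the collar's washer; pressed on, collar and pin sink together on a spring (6 N, plus 4 N per mm, at most 5 mm, not counted here) and rise again. Negative means pulled up out of the guide. Steady resistance 4 N; it stays where it is left.
- square_pin_top (a point): Centre of the top of the square pin's head, moving with the pin; 32 mm above the plate's top (62 mm above the bench) at joint value 0. The head is a square flat block, 36 x 36 mm and 8 mm thick, plain steel like the others.
- bar_pin_guide: Fixed guide of the bar pin: foot 46 mm across and 5 mm high, above it a collar 28 mm across whose top is 14 mm above the origin, with a black rubber washer 24 mm across and 2 mm thick on it. Origin: centre of its underside, on the plate's top; z up, x and y along the plate's. The rules count the force on guide and pin together.
- bar_pin (a joint): How far the bar pin is pushed down in its collar, m. It starts up, at 0 to 0.0015; at 0.008 (home) its stop, the head meets the collar's washer; pressed on, collar and pin sink together on a spring (6 N, plus 4 N per mm, at most 5 mm, not counted here) and rise again. Negative means pulled up out of the guide. Steady resistance 4 N; it stays where it is left.
- bar_pin_top (a point): Centre of the top of the bar pin's head, moving with the pin; 32 mm above the plate's top (62 mm above the bench) at joint value 0. The head is a narrow flat bar, 14 mm (guide x) by 56 mm (guide y), 8 mm thick, plain steel like the others.
- ball_pin_guide: Fixed guide of the ball pin: foot 46 mm across and 5 mm high, above it a collar 28 mm across whose top is 14 mm above the origin, with a black rubber washer 24 mm across and 2 mm thick on it. Origin: centre of its underside, on the plate's top; z up, x and y along the plate's. The rules count the force on guide and pin together.
- ball_pin (a joint): How far the ball pin is pushed down in its collar, m. It starts up, at 0 to 0.0015; at 0.008 (home) its stop, the head meets the collar's washer; pressed on, collar and pin sink together on a spring (6 N, plus 4 N per mm, at most 5 mm, not counted here) and rise again. Negative means pulled up out of the guide. Steady resistance 4 N; it stays where it is left. This one must stay up.
- ball_pin_top (a point): Centre of the top of the ball pin's head, moving with the pin; 42 mm above the plate's top (72 mm above the bench) at joint value 0. The head is a ball 18 mm across, clearly smaller than the other heads, plain steel like the others.
- bracket: Loose aluminium angle bracket near the middle of the plate, 45 x 70 mm, 5 mm thick, one leg 40 mm high. Origin: centre of its underside.
- brass_bush: Loose brass bush standing on the plate, 24 mm across, 28 mm high. Origin: centre of its underside.
- bolt: Loose steel bolt standing on its head on the plate, head 20 mm across, 38 mm high. Origin: centre of its underside.
- steel_bush: Loose steel bush standing on the plate, 20 mm across, 20 mm high. Origin: centre of its underside.
- hammer: Hammer about 260 mm long lying on the bench to the right. Origin: under its middle.
- screwdriver: Screwdriver about 200 mm long lying on the bench to the left. Origin: under its middle.
- tin: Closed tin standing on the bench to the left, 66 mm across, 100 mm high. Origin: centre of its underside.

How it is judged:
By the outcome, as a careful person would: the job done as asked, in the order asked, and still so for the second after the job is handed in, with the robot touching nothing.
It also fails if it takes over 45 s, if anything falls off the work surface, if the arm or the gripper's body presses on something with over 40 N, if the wrist force passes 120 N, or if a joint passes its speed limit or range.

## Robot

A 6-joint arm with a two-finger parallel gripper is mounted at the origin on the work surface. World frame = base frame: x ahead of the robot, y to its left, z up, the work surface at z = 0. Lengths are in mm, angles in rad, forces in N, time in s.
With the tool pointing down it reaches from about 300 to 775 mm from the base axis. Payload 14.6 kg.
Tool frame: the origin (TCP) lies between the finger pads; the fingertips stand manip.tips_ahead ahead of it and the grasp point (between the pads) lies 6 mm ahead of it (manip.tips_ahead is the distance from the TCP to the fingertips, in mm); z points along the fingers, y is the line along which they close (so a half turn about z gives the same grasp; the last joint's range is limited). The gripper opens to 94 mm and grips with 3 to 60 N. Pads are 16 mm wide; open, the fingers measure 119 mm over their backs; the gripper's body (75 mm by 177 mm) begins 78 mm behind the grasp point.
Start: joints at [1.257, 0.3, 1.521, -0, 1.321, -0.067], TCP at [134.364, 533.325, 230.446] pointing down, gripper open.
Joint ranges: [-3.03, 3.03], [-0.79, 2.21], [0.23, 2.52], [-1.04, 4.18], [0, 3.07], [-2.55, 2.55]. Speed limits (rad/s): [2.22, 2.22, 2.57, 3.14, 3.14, 3.14].

## Interface

Orientations are given as a unit quaternion [w, x, y, z].
In Python, from plant import manip gives the robot as it stands.
- The arm moves only by the tool carry_out, never from a script. Its argument "series" is a list of rows, each a list of 3 entries, a list of its own where there are three numbers: the shift along the world's x, y, z each as a share of 500 mm, from -1 to 1, then the turn about the world's z as a share of pi/4 rad, from -1 to 1, then the opening, from -1 (shut) to 1 (fully open), so that 0 is half open. In form: [[[tx, ty, tz], spin, hand], ...]. A call has 1 to 20 rows; each row shifts and turns the commanded pose from where the row before left it; what a row does not reach is not made up. A row lasts 1/10 s, in which the tool goes at most 50 mm and 8.59 degrees, less where a joint would pass 70% of its speed; a pose out of reach is approached as far as the arm can. A call with a number of a shift or a turn outside -1 to 1 is refused whole. A call with a gripper value outside its range is refused whole. The fingers move at their own pace and stop on an object; "squeeze" is the grip in N (left out, the last holds). Time passes only in rows, so rows that do not move let the fingers close. It gives the time, the measured TCP pose, the force, the opening and the grip force at its end, in the units of the state.
- manip.sense(): the state, without advancing time (a new reading comes with each control period).
- manip.grab_frame(name): name is "scene" or "top" or "wrist"; returns a dict with "color" (384x512x3 uint8, blue, green, red), "range_z" (384x512 float32, mm along the optical axis (not along the pixel's ray), 0 where there is no reading), "mtx" (3x3 intrinsics, pixels), "pose" (4x4, takes a point from camera to world coordinates); the wrist camera has in their place "mount" (4x4, takes a point from camera to tool coordinates, whose origin is the TCP and whose axes are the flange's). Camera axes: x right, y up, looking along -z (the intrinsics and any distortion apply to the point x, -y, -z); pixel columns grow to the right and rows downward; lengths in mm; the calibration is good to about 2 mm. A picture is of the moment at which its call begins: read the wrist's pose just before it.
- manip.hand_in(): hands the job in; it is judged then, once.
Trained networks look in a picture, given as the dict that the camera call returned (one of the last four; its "shot" number tells which), for a name from the list of things; names that differ only in an ending like _2 or _b are one class to them, and where a whole thing is asked for, a point or a joint stands for the part that bears it (a point fixed in the world has none). Each returns a list of dicts, best first, with "confidence" (0 to 1); they miss things now and then, are a little off and sometimes report something else, mostly with a low value. They report only what shows in the picture. A call takes as long as a camera call.
- manip.cut_out(query, picture): "mask" (384x512 bool, what is visible of it) and "xy" ([column, row] in pixels, amid what is visible of it).
- manip.landmark_of(query, picture): "xy" ([column, row] in pixels: a listed point, or the origin of a listed thing).
The state is a dict: "clock": time; "qpos": joint angles; "joint_velocities": joint speeds; "tau": joint torques, N m; "tcp_pos": TCP position; "eef_rot": TCP orientation; "ft_force": force on the tool from outside, world axes, zero at the start; "wrist_torque": the same for the moment, N m; "opening": opening from 0.0 (shut) to 1.0 (fully open); "grasp_force": force on a finger pad.
Only numpy, scipy, OpenCV 4.12 (cv2) and the standard library are available. Lean on these libraries where they do the work, as an engineer would, in place of code of your own. Each camera call takes 0.05 s, during which the arm holds its last target. There are 200 camera calls.

## Working session

There is one attempt and no reset: what is moved stays moved. The work goes in short steps, Python scripts to look and compute and a tool call to move; the robot and the scene stay as the last step left them, time stands still between calls to the robot, and variables do not carry over. Pictures are saved under pics/ and viewed, at most 10 in all, crops included, and the job is handed in when it is done.

Besides the shell and the picture viewer there is one more tool, called after "Emit:" as name(argument=value, ...) on one line, values as JSON. carry_out: Moves the arm, as the interface text tells. Shift numbers are shares of 500 mm and turn numbers shares of pi/4 rad, none past 1 either way. Its arguments: {"type":"object","properties":{"series":{"type":"array","items":{"type":"array"}},"squeeze":{"type":"number"}},"required":["series"]}

```bash
mkdir -p pics; cat > h.py <<'E'
import numpy as np, cv2
from plant import manip
from scipy.spatial.transform import Rotation as R
def pose(f,s=None):
    if 'pose' in f: return np.array(f['pose'])
    T=np.eye(4); q=s['eef_rot']; T[:3,:3]=R.from_quat([q[1],q[2],q[3],q[0]]).as_matrix(); T[:3,3]=s['tcp_pos']
    return T@np.array(f['mount'])
def ray(f,P,u,v):
    K=np.array(f['mtx']); d=np.array([(u-K[0,2])/K[0,0],-(v-K[1,2])/K[1,1],-1.])
    return P[:3,:3]@d,P[:3,3]
def atz(f,P,u,v,z):
    d,o=ray(f,P,u,v); return o+d*(z-o[2])/d[2]
def atd(f,P,u,v):
    d,o=ray(f,P,u,v); return o+d*f['range_z'][int(round(v)),int(round(u))]
E
python3 - <<'E'
from h import *
print(manip.tips_ahead, manip.sense())
for n in ['scene','top']:
    f=manip.grab_frame(n); P=pose(f); print(n,[k for k in f],P[:3,3])
    cv2.imwrite(f'pics/{n}1.png',f['color'])
    for q in ['fixture','round_pin_top','square_pin_top','bar_pin_top','ball_pin_top','bracket','brass_bush','bolt','steel_bush','tin']:
        for r in manip.landmark_of(q,f)[:2]:
            u,v=r['xy']; z={'fixture':0,'tin':0}.get(q,61 if 'pin' in q else 30)
            if q=='ball_pin_top': z=71
            print(q,round(r['confidence'],2),np.round([u,v]),np.round(atz(f,P,u,v,z)),np.round(atd(f,P,u,v)))
E
```

```text
25.0 {'clock': 0.0, 'qpos': array([ 1.25741019e+00,  3.00450463e-01,  1.52158449e+00, -1.34266788e-05,
        1.32069716e+00, -6.66119278e-02]), 'joint_velocities': array([ 0.00150384,  0.00100241, -0.00199851, -0.00196147, -0.00021647,
       -0.00034876]), 'tau': array([-6.26642377e-04, -5.31805372e+01, -3.52734089e+01,  7.08121830e-02,
        2.44405976e-02, -4.51423125e-05]), 'tcp_pos': array([134.2920553 , 533.11056836, 229.89619355]), 'eef_rot': array([-1.01211244e-04,  1.23072587e-01,  9.92397508e-01, -5.60704051e-04]), 'ft_force': array([ 0.12168216, -0.20416493, -0.25709833]), 'wrist_torque': array([-0.0109532 ,  0.00045455, -0.02086474]), 'grasp_force': 0.0, 'opening': 1.0032605970544193}
scene ['color', 'range_z', 'mtx', 'pose', 'shot'] [ 906.09985584 -619.66418925  797.20702923]
fixture 0.92 [277. 181.] [531.  72.  -0.] [557.  22.  57.]
round_pin_top 0.64 [282. 141.] [489. 162.  61.] [489. 162.  62.]
square_pin_top 0.66 [234. 181.] [465. -41.  61.] [465. -42.  62.]
ball_pin_top 0.4 [274. 198.] [586. -44.  71.] [586. -44.  70.]
brass_bush 0.47 [305. 180.] [605.  88.  30.
[... 302 characters left out ...]
top ['color', 'range_z', 'mtx', 'pose', 'shot'] [ 371.59653317  -19.19749355 1034.09727959]
fixture 0.7 [232. 195.] [529.  52.   0.] [524.  49.  35.]
square_pin_top 0.57 [263. 216.] [467. -32.  61.] [467. -32.  60.]
square_pin_top 0.47 [233. 191.] [530.  47.  61.] [534.  49.  36.]
bar_pin_top 0.66 [194. 161.] [607. 149.  61.] [607. 150.  59.]
bracket 0.55 [107. 142.] [664. 394.  30.] [652. 377.  71.]
brass_bush 0.39 [221. 167.] [599.  81.  30.] [593.  79.  57.]
bolt 0.39 [238. 217.] [466.  33.  30.] [463.  31.  64.]
steel_bush 0.56 [185. 187.] [545. 176.  30.] [545. 177.  28.]
steel_bush 0.37 [265. 170.] [595. -37.  30.] [586. -36.  73.]
tin 0.88 [106. 142.] [671. 408.   0.] [650. 378.  72.]
```

```bash
python3 -c "
import cv2
a=cv2.imread('pics/top1.png')[110:260,80:330]; b=cv2.imread('pics/scene1.png')[90:250,190:400]
a=cv2.resize(a,(400,240),interpolation=2);b=cv2.resize(b,(400,305),interpolation=2)
cv2.imwrite('pics/c1.png',cv2.vconcat([a,b]))"
```

```text
(no output)
```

View pics/c1.png

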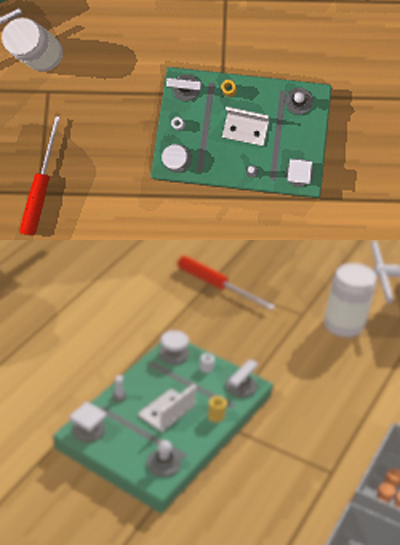

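Emit:
carry_out(series=[[[0.0645,-0.0675,0],0.014,-1],[[0.0645,-0.0675,0],0.014,-1],[[0.0645,-0.0675,0],0.014,-1],[[0.0645,-0.0675,0],0.014,-1],[[0.0645,-0.0675,0],0.014,-1],[[0.0645,-0.0675,0],0.014,-1],[[0.0645,-0.0675,0],0.014,-1],[[0.0645,-0.0675,0],0.014,-1],[[0.0645,-0.0675,0],0.014,-1],[[0.0645,-0.0675,0],0.014,-1],[[0.0645,-0.0675,0],0.014,-1],[[0,0,0],0,-1]])

```text
clock: 2.3
tcp_pos: [491.6, 158.6, 230.1]
eef_rot: [0.0, 0.065, 0.998, -0.0]
ft_force: [0.3, 0.1, 0.9]
opening: 0.022
grasp_force: 0.0
```

```bash
cat > look.py <<'E'
from h import *
import sys
s=manip.sense(); f=manip.grab_frame('wrist'); P=pose(f,s)
print(s['clock'],s['tcp_pos'],s['eef_rot'],s['ft_force'],s['opening'])
cv2.imwrite(f'pics/{sys.argv[1]}.png',f['color'])
for q in ['round_pin_top','square_pin_top','bar_pin_top','ball_pin_top']:
    for r in manip.landmark_of(q,f)[:2]:
        u,v=r['xy']; print(q,round(r['confidence'],2),np.round([u,v]),np.round(atz(f,P,u,v,61),1),np.round(atd(f,P,u,v),1))
    for r in manip.cut_out(q,f)[:1]:
        m=r['mask']; v,u=np.where(m); z=f['range_z'][v,u]
        if len(u)<20: continue
        pts=np.array([atd(f,P,a,b) for a,b in zip(u,v) if f['range_z'][b,a]>0])
        k=pts[:,2]; t=pts[k>np.percentile(k,95)-5]
        print('  mask',round(r['confidence'],2),len(t),'mid',np.round((t.min(0)+t.max(0))/2,1),'med',np.round(np.median(t,0),1),'ext',np.round(np.ptp(t,axis=0),1))
E
python3 look.py w1
```

```text
2.3 [491.5929066  158.57707387 230.10853955] [ 7.97582865e-05  6.49167305e-02  9.97890637e-01 -2.96044665e-04] [0.25406481 0.12292021 0.9227383 ] 0.022005912541574822
round_pin_top 0.67 [257. 173.] [483.2 159.2  61. ] [483.4 159.2  60.3]
round_pin_top 0.37 [ 53. 182.] [466.  -40.1  61. ] [465.9 -39.8  61.5]
  mask 0.92 1241 mid [486.7 159.1  59.7] med [486.3 158.9  60.3] ext [39.2 38.7  6.2]
square_pin_top 0.63 [ 54. 183.] [467.1 -39.3  61. ] [467.1 -39.5  60.6]
  mask 0.77 1346 mid [468.  -40.5  59.4] med [467.4 -40.   60.2] ext [38.1 38.5  6.1]
bar_pin_top 0.6 [263. 287.] [605.7 150.1  61. ] [486.4 161.  273.2]
bar_pin_top 0.19 [176. 217.] [517.4  72.6  61. ] [525.2  64.6  33.6]
ball_pin_top 0.56 [ 84. 298.] [593.4 -41.5  61. ] [459.7 123.1 316.2]
  mask 0.46 38 mid [580.6 -35.4  63.4] med [579.7 -34.8  63.6] ext [ 5.7 10.1  5.7]
```

View pics/w1.png

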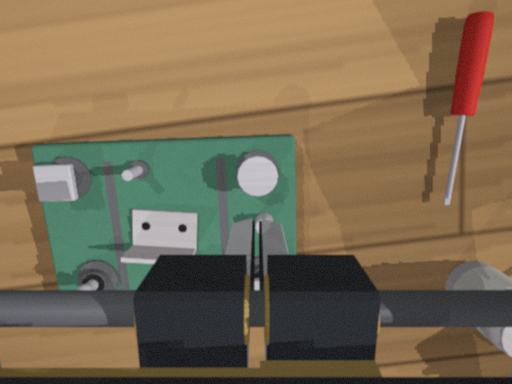

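Emit:
carry_out(series=[[[-0.01,0.001,-0.07],0,-1],[[0,0,-0.07],0,-1],[[0,0,-0.07],0,-1],[[0,0,-0.05],0,-1],[[0,0,-0.01],0,-1],[[0,0,0],0,-1]])

```text
clock: 3.35
tcp_pos: [484.0, 162.8, 95.6]
eef_rot: [-0.0, 0.063, 0.998, -0.0]
ft_force: [0.4, -0.7, 0.4]
opening: 0.007
grasp_force: 0.0
```

```bash
python3 look.py w2|grep -A2 -E '^[0-9]|round'
```

```text
3.35 [483.98525325 162.82090814  95.55039911] [-3.28501740e-04  6.26611846e-02  9.98034797e-01 -1.11545285e-04] [ 0.35889786 -0.70703866  0.40251653] 0.006764469274722859
round_pin_top 0.93 [253. 230.] [484.8 160.   61. ] [474.6 161.6  89.1]
  mask 0.8 1299 mid [480.7 158.8  67.4] med [475.7 156.7  60.2] ext [28.5 38.8 22.2]
  mask 0.24 50 mid [530.1 154.3 114.2] med [592.5 146.7  40.4] ext [128.7  19.8 153.1]
```

Emit:
carry_out(series=[[[0.004,-0.007,-0.006],0,-1],[[0,0,-0.004],0,-1],[[0,0,-0.004],0,-1],[[0,0,-0.004],0,-1],[[0,0,-0.004],0,-1],[[0,0,0],0,-1]])

```text
clock: 4.4
tcp_pos: [486.1, 159.1, 84.3]
eef_rot: [-0.0, 0.063, 0.998, -0.0]
ft_force: [-0.2, 0.5, -0.5]
opening: 0.006
grasp_force: 0.0
```

Emit:
carry_out(series=[[[0,0,-0.004],0,-1]])

```text
clock: 4.5
tcp_pos: [486.2, 159.1, 82.6]
eef_rot: [0.0, 0.063, 0.998, 0.0]
ft_force: [-1.5, 0.5, 3.7]
opening: 0.005
grasp_force: 2.0
```

Emit:
carry_out(series=[[[0,0,-0.004],0,-1]])

```text
clock: 4.6
tcp_pos: [486.2, 159.1, 80.5]
eef_rot: [0.0, 0.063, 0.998, 0.0]
ft_force: [-0.9, -0.4, 4.2]
opening: 0.006
grasp_force: 2.0
```

Emit:
carry_out(series=[[[0,0,-0.002],0,-1]])

```text
clock: 4.7
tcp_pos: [486.2, 159.1, 79.4]
eef_rot: [0.0, 0.063, 0.998, 0.0]
ft_force: [-0.4, -0.8, 4.7]
opening: 0.008
grasp_force: 1.9
```

Pushing at about 4 N; the tips are at 54.4, nearly home. Continue in 1 mm steps until the force rises.

Emit:
carry_out(series=[[[0,0,-0.002],0,-1]])

```text
clock: 4.8
tcp_pos: [486.2, 159.1, 78.6]
eef_rot: [0.0, 0.063, 0.998, 0.0]
ft_force: [-1.9, -0.5, 8.4]
opening: 0.002
grasp_force: 3.9
```

Emit:
carry_out(series=[[[0,0,-0.001],0,-1]])

```text
clock: 4.9
tcp_pos: [486.3, 159.1, 78.2]
eef_rot: [0.0, 0.063, 0.998, 0.0]
ft_force: [-1.8, -0.9, 9.2]
opening: 0.008
grasp_force: 4.5
```

Emit:
carry_out(series=[[[0,0,0.01],0,-1],[[0,0,0.06],0,-1],[[0,0,0.08],0,-1],[[-0.008,-0.08,0],0,-1],[[-0.008,-0.08,0],0,-1],[[-0.008,-0.08,0],0,-1],[[-0.008,-0.08,0],0,-1],[[-0.006,-0.078,0],0,-1],[[0,0,-0.06],0,-1],[[0,0,-0.05],0,-1],[[0,0,0],0,-1]])

```text
clock: 6.0
tcp_pos: [465.5, -40.0, 95.5]
eef_rot: [-0.003, 0.063, 0.998, 0.0]
ft_force: [0.6, 0.1, 0.6]
opening: 0.005
grasp_force: 0.0
```

```bash
python3 look.py w3|grep -A2 -E '^[0-9]|square'; python3 - <<'E'
from h import *
f=manip.grab_frame('top');P=pose(f)
for q in ['round_pin_top','square_pin_top','bar_pin_top','ball_pin_top']:
    for r in manip.cut_out(q,f)[:1]:
        v,u=np.where(r['mask']); pts=np.array([atd(f,P,a,b) for a,b in zip(u,v)]);k=pts[:,2];t=pts[k>np.percentile(k,95)-6]
        print(q,r['confidence'],np.median(t,0),np.ptp(t,axis=0))
E
```

```text
6.0 [465.53573068 -39.95402131  95.46927028] [-2.52555915e-03  6.32077879e-02  9.97997154e-01  2.77037504e-04] [0.55961    0.08646823 0.59198833] 0.004735510766611253
  mask 0.25 323 mid [546.7  82.7  99.3] med [601.8 130.4  33.7] ext [136.4 105.1 138.4]
square_pin_top 0.57 [257. 234.] [468.6 -40.9  61. ] [458.  -39.6  89.8]
  mask 0.65 1403 mid [464.  -40.3  79.4] med [455.8 -38.5  59.9] ext [31.9 36.8 46.6]
round_pin_top 0.7 [485.30599579 157.45370769  53.86682607] [132.29077771 195.27728539 983.24101214]
bar_pin_top 0.63 [604.79524029 147.27019289  60.50908528] [241.54647261 195.23046314 976.25120572]
```

View pics/w3.png

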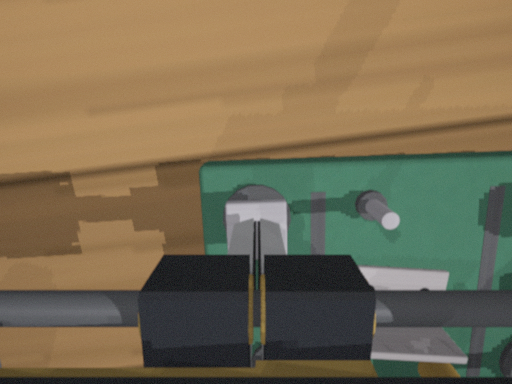

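The round head now measures 53.9 mm high, so it is home. In the wrist picture the square head (columns 226–288) is centred under the tips, with the bolt standing clear at (380,210). Pressing the square next.

Emit:
carry_out(series=[[[0.004,0,-0.01],0,-1],[[0,0,-0.006],0,-1],[[0,0,-0.004],0,-1],[[0,0,-0.004],0,-1],[[0,0,-0.004],0,-1]])

```text
clock: 7.2
tcp_pos: [469.1, -39.9, 83.9]
eef_rot: [-0.0, 0.063, 0.998, 0.0]
ft_force: [-2.2, 0.1, 4.0]
opening: 0.005
grasp_force: 1.9
```

Emit:
carry_out(series=[[[0,0,-0.002],0,-1]])

```text
clock: 7.3
tcp_pos: [469.1, -39.9, 82.9]
eef_rot: [-0.0, 0.063, 0.998, -0.0]
ft_force: [-1.8, 0.3, 3.8]
opening: 0.003
grasp_force: 1.9
```

Emit:
carry_out(series=[[[0,0,-0.002],0,-1]])

```text
clock: 7.4
tcp_pos: [469.1, -39.9, 82.0]
eef_rot: [0.0, 0.063, 0.998, -0.0]
ft_force: [-1.8, -0.0, 4.2]
opening: 0.004
grasp_force: 1.9
```

Emit:
carry_out(series=[[[0,0,-0.002],0,-1],[[0,0,-0.002],0,-1]])

```text
clock: 7.6
tcp_pos: [469.1, -39.9, 79.9]
eef_rot: [0.0, 0.063, 0.998, 0.0]
ft_force: [-1.9, 0.3, 4.3]
opening: 0.009
grasp_force: 1.9
```

Emit:
carry_out(series=[[[0,0,-0.002],0,-1]])

```text
clock: 7.7
tcp_pos: [469.1, -39.9, 78.9]
eef_rot: [0.0, 0.063, 0.998, -0.0]
ft_force: [-2.3, -0.5, 6.5]
opening: 0.006
grasp_force: 3.2
```

Emit:
carry_out(series=[[[0,0,-0.001],0,-1]])

```text
clock: 7.8
tcp_pos: [469.2, -39.9, 78.5]
eef_rot: [0.0, 0.063, 0.998, -0.0]
ft_force: [-2.3, 0.6, 8.4]
opening: 0.005
grasp_force: 3.9
```

Emit:
carry_out(series=[[[0,0,0.01],0,-1],[[0,0,0.06],0,-1],[[0,0,0.09],0,-1],[[0.046,0.063,0.04],0,-1],[[0.046,0.063,0],0,-1],[[0.046,0.063,0],0,-1],[[0.046,0.063,0],0,-1],[[0.046,0.063,0],0,-1],[[0.044,0.063,0],0,-1],[[0,0,-0.06],0,-1],[[0,0,-0.05],0,-1],[[0,0,0],0,-1]])

```text
clock: 9.0
tcp_pos: [604.6, 149.0, 119.9]
eef_rot: [-0.003, 0.063, 0.998, -0.001]
ft_force: [-0.2, -0.2, -0.9]
opening: 0.008
grasp_force: 0.0
```

```bash
python3 look.py w4|grep -A2 -E '^[0-9]|bar'; python3 - <<'E'
from h import *
for n in ['top','scene']:
  f=manip.grab_frame(n);P=pose(f)
  if n=='scene': cv2.imwrite('pics/s4.png',cv2.resize(f['color'][60:260,170:400],None,fx=3,fy=3))
  for q in ['square_pin_top','bar_pin_top','round_pin_top']:
    for r in manip.cut_out(q,f)[:1]:
        v,u=np.where(r['mask']); pts=np.array([atd(f,P,a,b) for a,b in zip(u,v)]);t=pts[(pts[:,2]<75)&(pts[:,2]>45)]
        print(n,q,r['confidence'],np.median(t,0),np.ptp(t,axis=0))
E
```

```text
9.0 [604.58815302 149.00352136 119.86741519] [-2.90105384e-03  6.27335153e-02  9.98025832e-01 -7.27192408e-04] [-0.22803465 -0.21546525 -0.88966004] 0.008294748794389288
round_pin_top 0.85 [248.  25.] [487.9 157.4  61. ] [486.1 157.4  53.4]
  mask 0.8 3306 mid [488.9 158.6  52.6] med [487.9 158.3  53.3] ext [35.7 39.4  6.4]
bar_pin_top 0.57 [261. 218.] [605.4 150.8  61. ] [606.  150.7  59.2]
  mask 0.9 1470 mid [604.3 150.1  80. ] med [603.6 152.2  59.9] ext [20.9 56.  47.7]
  mask 0.67 535 mid [543.2 159.1  48.6] med [543.  159.   49.1] ext [19.6 19.2  5.2]
top square_pin_top 0.69 [466.68488083 -42.25346363  54.33590688] [35.76135637 35.73615798 11.74696879]
top bar_pin_top 0.44 [466.54910391 -42.24665034  54.33590688] [35.76135637 35.73615798 11.74696879]
scene square_pin_top 0.62 [471.73614727 -41.08350572  53.94172635] [37.03511541 36.71305621  9.56954128]
scene bar_pin_top 0.74 [606.82324317  75.3302126   55.19120995] [21.20884408 23.79698694 14.90436024]
scene round_pin_top 0.66 [492.1032335  158.06693952  54.33257397] [35.3316972  35.7368956   9.46071314]
```

View pics/w4.png

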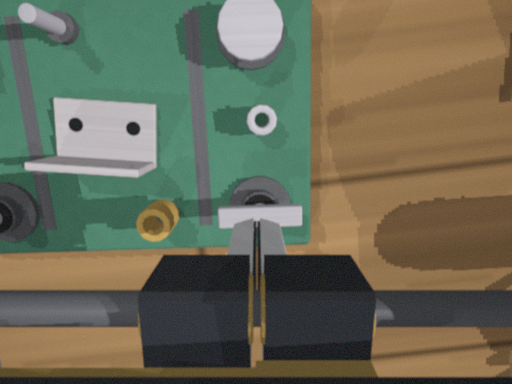

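The square and round heads are both at about 54 mm, so both are home. The bar (columns 218–302, row 216) lies under the tips, and the loose parts are upright.

Emit:
carry_out(series=[[[0.002,0.002,-0.03],0,-1],[[0,0,-0.02],0,-1],[[0,0,-0.01],0,-1],[[0,0,-0.004],0,-1],[[0,0,-0.004],0,-1]])

```text
clock: 10.35
tcp_pos: [607.2, 150.1, 89.3]
eef_rot: [-0.0, 0.063, 0.998, -0.0]
ft_force: [-0.6, 0.4, 0.2]
opening: 0.005
grasp_force: 0.0
```

Emit:
carry_out(series=[[[0,0,-0.002],0,-1],[[0,0,-0.002],0,-1]])

```text
clock: 10.55
tcp_pos: [607.3, 150.1, 87.7]
eef_rot: [0.0, 0.063, 0.998, 0.0]
ft_force: [-0.3, 0.5, -0.8]
opening: 0.006
grasp_force: 0.0
```

Emit:
carry_out(series=[[[0,0,-0.002],0,-1]])

```text
clock: 10.65
tcp_pos: [607.2, 150.1, 86.6]
eef_rot: [0.0, 0.063, 0.998, 0.0]
ft_force: [-0.2, -0.6, -0.1]
opening: 0.002
grasp_force: 0.0
```

Emit:
carry_out(series=[[[-0.003,0,0.002],0,-1],[[0,0,-0.004],0,-1],[[0,0,-0.003],0,-1],[[0,0,-0.003],0,-1]])

```text
clock: 11.05
tcp_pos: [605.7, 150.1, 82.7]
eef_rot: [0.0, 0.063, 0.998, 0.0]
ft_force: [-1.5, -0.2, 3.6]
opening: 0.004
grasp_force: 1.9
```

Emit:
carry_out(series=[[[0,0,-0.002],0,-1]])

```text
clock: 11.15
tcp_pos: [605.7, 150.1, 81.5]
eef_rot: [0.0, 0.063, 0.998, 0.0]
ft_force: [0.1, 0.2, 3.5]
opening: 0.002
grasp_force: 1.9
```

Emit:
carry_out(series=[[[0,0,-0.002],0,-1]])

```text
clock: 11.25
tcp_pos: [605.7, 150.1, 80.5]
eef_rot: [0.0, 0.063, 0.998, 0.0]
ft_force: [-0.7, 0.3, 3.6]
opening: 0.006
grasp_force: 1.9
```

Emit:
carry_out(series=[[[0,0,-0.002],0,-1]])

```text
clock: 11.35
tcp_pos: [605.7, 150.1, 79.5]
eef_rot: [0.0, 0.063, 0.998, 0.0]
ft_force: [-0.1, 1.0, 4.9]
opening: 0.002
grasp_force: 1.9
```

Emit:
carry_out(series=[[[0,0,-0.002],0,-1]])

```text
clock: 11.45
tcp_pos: [605.8, 150.1, 78.7]
eef_rot: [0.0, 0.063, 0.998, 0.0]
ft_force: [-1.2, -0.1, 7.8]
opening: 0.004
grasp_force: 3.8
```

Emit:
carry_out(series=[[[0,0,-0.001],0,-1]])

```text
clock: 11.55
tcp_pos: [605.8, 150.1, 78.3]
eef_rot: [0.0, 0.063, 0.998, 0.0]
ft_force: [-3.0, 0.8, 8.6]
opening: 0.008
grasp_force: 4.4
```

Home. Lift clear and back off, then check.

Emit:
carry_out(series=[[[0,0,0.01],0,-1],[[0,0,0.06],0,-1],[[0,0,0.09],0,-1],[[0,0,0.09],0,-1],[[-0.08,0,0],0,-1],[[-0.08,0,0],0,-1],[[-0.08,0,0],0,-1],[[-0.08,0,0],0,-1],[[0,0,0],0,-1],[[0,0,0],0,-1]])

```text
clock: 12.55
tcp_pos: [445.7, 150.2, 203.4]
eef_rot: [0.001, 0.063, 0.998, 0.0]
ft_force: [0.1, -0.8, 1.1]
opening: 0.006
grasp_force: 0.0
```

```bash
python3 - <<'E'
from h import *
print(manip.sense()['tcp_pos'],manip.sense()['ft_force'])
for n in ['scene','top']:
  f=manip.grab_frame(n);P=pose(f)
  cv2.imwrite(f'pics/{n}5.png',cv2.resize(f['color'][90:240,180:380] if n=='scene' else f['color'][110:260,80:330],None,fx=3,fy=3,interpolation=2))
  K=np.array(f['mtx']); 
  for q,x,y in [('round',486.5,159),('square',468.5,-40),('bar',605.5,150),('ball',585,-39)]:
    c=np.linalg.inv(P)@[x,y,55,1]; u=K[0,2]+K[0,0]*c[0]/-c[2]; v=K[1,2]+K[1,1]*c[1]/c[2]
    print(n,q,np.round([u,v]),[round(atd(f,P,u+a,v+b)[2],1) for a in(-1,0,1) for b in (-1,0,1)])
E
```

```text
[445.67361733 150.17353371 203.40908573] [ 0.12027563 -0.76968341  1.08375231]
scene round [280. 143.] [np.float64(52.5), np.float64(55.6), np.float64(55.4), np.float64(54.1), np.float64(54.9), np.float64(53.4), np.float64(50.9), np.float64(53.1), np.float64(55.6)]
scene square [235. 183.] [np.float64(57.3), np.float64(54.1), np.float64(55.2), np.float64(55.7), np.float64(56.7), np.float64(55.0), np.float64(56.0), np.float64(57.9), np.float64(56.9)]
scene bar [316. 160.] [np.float64(28.3), np.float64(54.7), np.float64(56.2), np.float64(51.3), np.float64(53.8), np.float64(55.4), np.float64(52.9), np.float64(55.2), np.float64(53.6)]
scene ball [274. 200.] [np.float64(62.8), np.float64(47.9), np.float64(44.0), np.float64(797.2), np.float64(64.4), np.float64(57.3), np.float64(66.6), np.float64(62.6), np.float64(61.0)]
top round [188. 208.] [np.float64(465.8), np.float64(463.9), np.float64(464.7), np.float64(454.4), np.float64(462.0), np.float64(462.0), np.float64(451.7), np.float64(452.3), np.float64(452.0)]
top square [266. 216.] [np.float64(53.0), np.float64(57.2), np.float64(53.5), np.float64(54.9), np.float64(57.3), np.float64(53.5), np.float64(57.0), np.float64(53.7), np.float64(55.0)]
top bar [194. 162.] [np.float64(54.4), np.float64(55.4), np.float64(54.8), np.float64(53.4), np.float64(55.4), np.float64(53.7), np.float64(57.0), np.float64(55.3), np.float64(52.2)]
top ball [266. 171.] [np.float64(71.0), np.float64(70.4), np.float64(65.7), np.float64(72.5), np.float64(71.2), np.float64(69.2), np.float64(71.4), np.float64(68.4), np.float64(68.3)]
```

View pics/scene5.png

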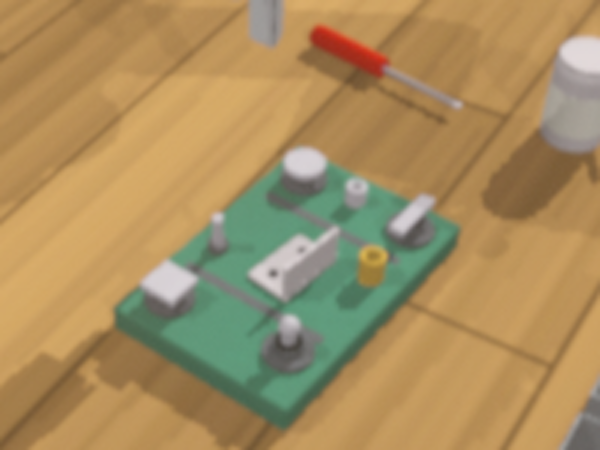

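All three heads are down: round at (304,165), square at (168,283) and bar at (412,215). The ball at (290,330) is still up, and the loose parts are standing.

```bash
python3 -c "
from plant import manip
print(manip.hand_in())"
```

```text
the job is handed in; nothing more can be done
None
```

I pressed the round, square and bar pins home in that order, with vertical force readings under 10 N. The ball pin is still up, the loose parts on the plate are still standing, and the job is handed in (no verdict came back).

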